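# Show the trainee the loose spoke and its key

## Task

Ring for the trainee by pressing the blue bell button all the way down with the fingertips and letting go; then show which spoke is loose by pointing straight down at the orange clip on the wheel, fingertips a centimetre or two above it, and holding there for two seconds. Then point in the same way at the red spoke key on the plywood board, hold for two seconds and finish still pointing at it. Do not touch the wheel or any key, do not hover low over the other two keys, lift nothing and leave everything else where it is.

Things in the scene. Friction and masses are not known exactly. Their poses are not given: they have to be found in the camera images.
- bell (a joint): travel of the blue round bell button, m: 0 up, 0.006 fully down; it is pushed straight down, springs back by itself and needs about 5 N to go fully down
- bell_top (a point): centre of the top face of the blue round button (32 mm across), 22 mm above the bench, in a low white housing that is fixed to the bench at the robot's right; z is up
- wheel: small bicycle wheel, black tyre 304 mm across and 48 mm thick (top 99 mm above the bench), green rim 187 mm across inside, 12 spokes; lies level, its axle in a fixed low stand at the robot's left; turns freely if touched. Origin on the axle, in the spoke plane, 75 mm above the bench; z up. Hub 42 mm across; the axle's end is 119 mm above the bench
- clip_top (a point): centre of the top face of the orange clip (20 x 14 x 14 mm) that marks one spoke of the wheel, 66 mm from the axle at any angle round it, 82 mm above the bench, 17 mm lower than the top of the tyre; z is up
- red_key: Red spoke key: a flat round disc, 38 mm across and 9 mm thick with five small steel slots round its edge, loose, lying flat on a plywood board (90 x 200 x 8 mm) on the bench, in a row with the two others, 62 mm between centres; their order varies. Origin at the centre of its underside, 8 mm above the bench.
- red_key_top (a point): centre of the top face of the red spoke key, 17 mm above the bench; z is up
- green_key: Green spoke key: a flat round disc, 38 mm across and 9 mm thick with five small steel slots round its edge, loose, lying flat on a plywood board (90 x 200 x 8 mm) on the bench, in a row with the two others, 62 mm between centres; their order varies. Origin at the centre of its underside, 8 mm above the bench.
- green_key_top (a point): centre of the top face of the green spoke key
- black_key: Black spoke key: a flat round disc, 38 mm across and 9 mm thick with five small steel slots round its edge, loose, lying flat on a plywood board (90 x 200 x 8 mm) on the bench, in a row with the two others, 62 mm between centres; their order varies. Origin at the centre of its underside, 8 mm above the bench.
- black_key_top (a point): centre of the top face of the black spoke key
- can: upright red spray can with a yellow label, 60 mm across, 190 mm tall. Loose on the bench; it is to be left alone. Origin at the centre of its underside.
- jar: white grease jar with a blue label, 72 mm across, 70 mm tall. Loose on the bench; it is to be left alone. Origin at the centre of its underside.
- tyre_lever: blue plastic tyre lever, about 120 x 24 x 8 mm, lying flat; its x axis is its length. Loose on the bench; it is to be left alone. Origin at the centre of its underside.
- screwdriver: screwdriver with a green handle, about 200 mm long, lying. Loose on the bench; it is to be left alone. Its x axis is its length
- sprocket: flat steel sprocket, 80 mm across, 6 mm thick, lying flat. Loose on the bench; it is to be left alone. Origin at the centre of its underside.
Not all that is in view belongs to the job. Of the things like the part that bears bell, leave any that is green or purple; of the rest the smaller one is meant.

How it is judged (in metres and radians):
On the way, in this order (a step that is already met when the one before it is completed fails the run):
1. the bell button is pressed all the way down (value of joint bell above 0.0045 m), for 0.05 s.
2. the tool points down at the orange clip for 1.5 s: TCP within 14 mm of it sideways and 18 to 70 mm above its top, tilted less than 22 degrees, bell button let go (horizontal distance between the grasp point and clip_top below 0.014 m and z of the grasp point in the frame of clip_top between 0.018 and 0.07 m and angle between the grasp point's own z axis and vertical above 2.75 rad and value of joint bell below 0.002 m), for 1.5 s.
3. the tool points down in the same way at the red spoke key for 1.5 s (horizontal distance between the grasp point and red_key_top below 0.014 m and z of the grasp point in the frame of red_key_top between 0.018 and 0.07 m and angle between the grasp point's own z axis and vertical above 2.75 rad), for 1.5 s.
At the end, for the whole second after the job is handed in: The tool still points down at the red key (TCP within 14 mm sideways, 18 to 70 mm above its top face, tilted less than 22 degrees), touching nothing; the bell button is up, the clip and the three keys within 6 mm and the other loose things within 15 mm of where they were (all of step 3 and value of joint bell below 0.002 m and linear speed of red_key below 0.02 m/s and distance of each of red_key, green_key, black_key, clip_top from where it was at the start of the episode below 0.006 m and distance of each of can, jar, tyre_lever, screwdriver, sprocket from where it was at the start of the episode below 0.015 m).
It fails at once if the robot touches the wheel (contact force between any of the fingers, the arm and wheel above 0.5 N).
It fails at once if the robot touches a spoke key (contact force between any of the fingers, the arm and red_key above 0.5 N or contact force between any of the fingers, the arm and green_key above 0.5 N or contact force between any of the fingers, the arm and black_key above 0.5 N).
It fails at once if a spoke key is shifted by more than 6 mm or lifted (distance of any of red_key, green_key, black_key from where it was at the start of the episode above 0.006 m).
It fails at once if the tool hovers low over the green or the black key (TCP within 12 mm sideways and less than 45 mm above its top) ((horizontal distance between the grasp point and green_key_top below 0.012 m and z of the grasp point in the frame of green_key_top below 0.045 m) or (horizontal distance between the grasp point and black_key_top below 0.012 m and z of the grasp point in the frame of black_key_top below 0.045 m)).
It fails at once if a bystander is shifted by more than 15 mm or lifted (distance of any of can, jar, tyre_lever, screwdriver, sprocket from where it was at the start of the episode above 0.015 m).
It also fails if it takes over 54 s, if anything falls off the work surface, if the arm or the gripper's body presses on something with over 40 N, if the wrist force passes 120 N, or if a joint passes its speed limit or range.

## Robot

A 7-joint arm with a two-finger parallel gripper is mounted at the origin on the work surface. World frame = base frame: x ahead of the robot, y to its left, z up, the work surface at z = 0. Lengths are in mm, angles in rad, forces in N, time in s.
With the tool pointing down it reaches from about 400 to 875 mm from the base axis. Payload 4.4 kg.
Tool frame: the origin (TCP) lies between the finger pads, 19 mm behind the fingertips; this is the grasp point; z points along the fingers, y is the line along which they close (so a half turn about z gives the same grasp; the last joint's range is limited). The gripper opens to 85 mm and grips with 20 to 120 N. Pads are 22 mm wide; open, the fingers measure 114 mm over their backs; the gripper's body (76 mm by 85 mm) begins 54 mm behind the grasp point. The pads swing forward as they close: fully open they stand 13 mm farther back than shut.
Start: joints at [-1.229, 0.628, 0.038, 1.517, -0.027, 0.996, -0.02], TCP at [257.763, 596.721, 250.013] pointing down, gripper open.
Joint ranges: [-3.06, 3.06], [-0.37, 2.12], [-1.25, 1.32], [0.18, 2.47], [-1.1, 4.24], [0.23, 1.98], [-2.94, 2.94]. Speed limits (rad/s): [2.57, 2.57, 3.14, 3.14, 3.14, 3.14, 3.14].

## Interface

Orientations are given as [roll, pitch, yaw] about the fixed x, y, z axes, in that order (R = Rz(yaw) Ry(pitch) Rx(roll)).
In Python, from cell import monitor, viewer, workorder gives the robot as it stands.
- The arm moves only by the tool arm_command, never from a script. Its argument "series" is one flat list of numbers, 5 for each row, row after row: the opening in per cent of the stroke, from 0 (shut) to 100 (fully open), then the shift along the tool's x, y, z in cm, then the turn about the tool's z in degrees. In form: [claw, x, y, z, roll, claw, x, y, z, roll, ...]. A call has exactly 5 rows; each row is the pose to reach, as a shift and turn from the pose commanded when the call began, along the tool's axes at that moment; what a row does not reach only later rows make up. A row lasts 1/12 s, in which the tool goes at most 41.7 mm and 7.16 degrees, less where a joint would pass 70% of its speed; a pose out of reach is approached as far as the arm can. A call with a gripper value outside its range is refused whole. The fingers move at their own pace and stop on an object; the grip force is fixed at half the most. Time passes only in rows, so rows that repeat a pose let the fingers close, or fill a call up. It gives the time, the measured TCP pose, the force, the opening and the grip force at its end, in the units of the state.
- monitor.read_state(): the state, without advancing time (a new reading comes with each control period).
- viewer.get_image(name): name is "scene" or "top"; returns (picture, depth): 480x640x3 uint8, red, green, blue; 480x640 float32, mm along the optical axis (not along the pixel's ray), 0 where there is no reading.
- viewer.camera_model(name): a dict with "mtx" (3x3 intrinsics, pixels), "dist_coeffs" ([k1, k2, p1, p2, k3] as OpenCV has them; the pictures are not rectified), "R" (3x3) and "t" (3): a world point X has camera coordinates R X + t. Camera axes: x right, y down, z forward; pixel columns grow to the right and rows downward; lengths in mm; the calibration is good to about 2 mm. A picture is of the moment at which its call begins. camera_model takes no time and is no camera call.
- workorder.finish_job(): hands the job in; it is judged then, once.
The state is a dict: "clock": time; "qpos": joint angles; "qd": joint speeds; "tau": joint torques, N m; "eef_pos": TCP position; "tool_rot": TCP orientation; "force": force on the tool from outside, world axes, zero at the start; "torque": the same for the moment, N m; "width": finger opening in mm; "gripper_force": force on a finger pad.
Only numpy, scipy, OpenCV 4.12 (cv2) and the standard library are available. Lean on these libraries where they do the work, as an engineer would, in place of code of your own. Each camera call takes 0.05 s, during which the arm holds its last target. There are 200 camera calls.

## Working session

There is one attempt and no reset: what is moved stays moved. The work goes in short steps, Python scripts to look and compute and a tool call to move; the robot and the scene stay as the last step left them, time stands still between calls to the robot, and variables do not carry over. Pictures are saved under pics/ and viewed, at most 10 in all, crops included, and the job is handed in when it is done.

Besides the shell and the picture viewer there is one more tool, called after "Request:" as name(argument=value, ...) on one line, values as JSON. arm_command: Moves the arm, as the interface text tells. Its arguments: {"type":"object","properties":{"series":{"type":"array","items":{"type":"number"}}},"required":["series"]}

```bash
mkdir -p pics; cat > h.py <<'E'
import numpy as np, cv2
from cell import monitor, viewer, workorder
def ray(name,uv,z):
    c=viewer.camera_model(name);K=np.array(c["mtx"]);R=np.array(c["R"]);t=np.array(c["t"]).ravel()
    p=cv2.undistortPoints(np.array(uv,float).reshape(-1,1,2),K,np.array(c["dist_coeffs"])).reshape(-1,2)
    d=np.c_[p,np.ones(len(p))]@R; o=-R.T@t
    return o+d*((z-o[2])/d[:,2])[:,None]
def proj(name,X):
    c=viewer.camera_model(name);R=np.array(c["R"])
    return cv2.projectPoints(np.array(X,float).reshape(-1,1,3),cv2.Rodrigues(R)[0],np.array(c["t"]).reshape(3,1),np.array(c["mtx"]),np.array(c["dist_coeffs"]))[0].reshape(-1,2)
E
python3 - <<'E'
from h import *
for n in("top","scene"):
    a,d=viewer.get_image(n);cv2.imwrite(f"pics/{n}0.png",a[:,:,::-1]);np.savez(f"{n}0.npz",a=a,d=d)
    c=viewer.camera_model(n);print(n,(-np.array(c["R"]).T@np.array(c["t"]).ravel()).round())
print(monitor.read_state())
E
```

```text
top [ 433.   24. 1416.]
scene [ 952. -433. 1068.]
{'clock': 0.1, 'qpos': array([-1.22880873,  0.62925388,  0.03845174,  1.51824152, -0.02702426,
        0.99630554, -0.01999398]), 'qd': array([ 0.00033512, -0.0023107 , -0.00011473, -0.00335596, -0.00109216,
       -0.00015576,  0.00109793]), 'tau': array([ 2.17764049e-03, -5.64532650e+01,  1.23024467e+00, -1.93976641e+01,
        1.12419430e-02,  5.35516039e-03, -1.45473257e-05]), 'eef_pos': array([257.5404494 , 596.24014655, 249.1894503 ]), 'tool_rot': array([-3.13990220e+00,  2.42481055e-07,  2.73379282e+00]), 'force': array([-0.08907204, -0.07255216, -0.12585267]), 'torque': array([-0.01135432, -0.01154629, -0.01629288]), 'gripper_force': 0.0, 'width': 85.3753956132697}
```

View pics/top0.png

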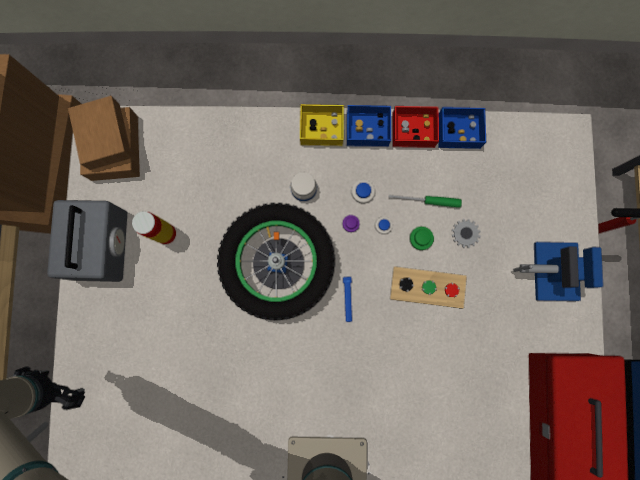

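View pics/scene0.png

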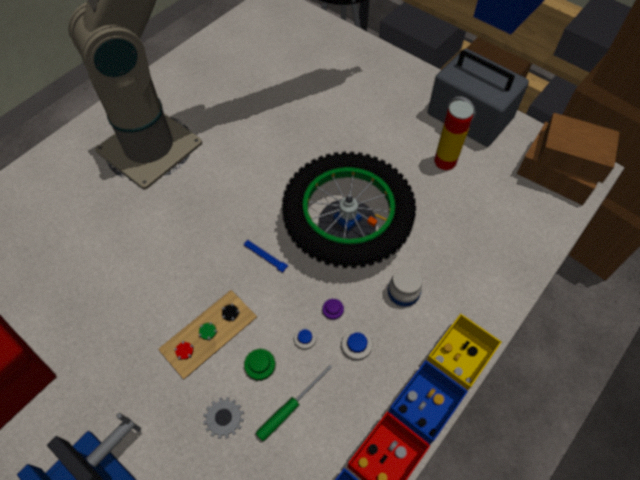

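The top view shows the wheel at (276,261) with its orange clip at (276,236). The small blue bell, which is the one meant, is at (384,226), and a bigger decoy is at (363,190). The keys are black (406,285), green (429,288) and red (452,290). The scene view agrees: small bell (305,338), clip (372,221), red key (185,351).

```bash
cat >> h.py <<'E'
def blob(a,seed,lo,hi,r=16):
    hsv=cv2.cvtColor(a,cv2.COLOR_RGB2HSV);m=cv2.inRange(hsv,np.array(lo),np.array(hi))
    if lo[0]==0 and hi[0]<12: m|=cv2.inRange(hsv,np.array([172,lo[1],lo[2]]),np.array([180,255,255]))
    w=np.zeros_like(m);cv2.circle(w,seed,r,255,-1);m&=w
    n,_,s,c=cv2.connectedComponentsWithStats(m);i=1+np.argmax(s[1:,4]);return c[i],s[i]
E
python3 - <<'E'
from h import *
T=dict(bell=([100,120,60],[125,255,255],22,(384,226),(305,338)),big=([100,120,60],[125,255,255],22,(363,190),(357,342)),
clip=([4,150,100],[18,255,255],82,(276,236),(372,221)),red=([0,150,80],[8,255,255],17,(452,290),(185,351)),
green=([50,100,50],[85,255,255],17,(429,288),(208,331)))
for n in("top","scene"):
    z=np.load(n+"0.npz");a,d=z["a"],z["d"]
    for k,(lo,hi,h,s1,s2) in T.items():
        c,s=blob(a,s1 if n=="top" else s2,lo,hi)
        u,v=c.round().astype(int);X=ray(n,[c],h)[0]
        cm=viewer.camera_model(n);dc=np.array(cm["R"])[2]@X+np.array(cm["t"]).ravel()[2]
        print(n,k,c.round(1),s[2:],X.round(1),"depth diff",round(float(d[v,u]-dc),1))
z=np.load("top0.npz");print("black",ray("top",[(406,285)],17).round(),"lever",ray("top",[(348,277),(349,321)],8).round(),"jar",ray("top",[(303,185)],70).round(),"axle",ray("top",[(276,261)],119).round())
E
```

```text
top bell [383.7 224.5] [11 10 90] [ 668.8 -143.9   22. ] depth diff -3.4
top big [363.1 189.9] [ 15  15 177] [763.9 -87.3  22. ] depth diff -10.1
top clip [276.  235.5] [ 5  8 40] [625.1 142.5  82. ] depth diff -4.7
top red [451.6 289.8] [ 14  14 144] [ 495.1 -327.3   17. ] depth diff -1.5
top green [428.9 287. ] [ 14  13 131] [ 501.6 -266.1   17. ] depth diff -0.3
scene bell [304.6 336. ] [ 14  13 148] [ 670.5 -146.3   22. ] depth diff -2.6
scene big [356.9 342. ] [ 20  19 296] [762.9 -87.2  22. ] depth diff -12.4
scene clip [372. 220.] [ 9  7 47] [625.3 141.1  82. ] depth diff 1.0
scene red [183.7 350. ] [ 18  17 225] [ 495.8 -328.7   17. ] depth diff -1.6
scene green [207.1 330.6] [ 17  16 197] [ 502.4 -267.3   17. ] depth diff 1.2
black [[ 506. -204.   17.]] lever [[526. -49.   8.]
 [408. -53.   8.]] jar [[763.  76.  70.]] axle [[555. 137. 119.]]
```

The two views agree to within 2.5 mm, and sizes and heights fit: bell at (669.5,-145), clip (625,142), red key (495.5,-328). I'm shutting the fingers and moving towards the bell at z = 250. In tool axes that is about x -67.2 cm and y -51.7 cm, in five calls.

Request:
arm_command(series=[0,-2.7,-2.1,0,0,0,-5.4,-4.1,0,0,0,-8.1,-6.2,0,0,0,-10.8,-8.3,0,0,0,-13.4,-10.3,0,0])

```text
clock: 0.52
eef_pos: [340.4, 447.0, 249.6]
tool_rot: [-3.14, 0.0, 2.734]
force: [1.3, 0.1, 0.4]
width: 25.8
gripper_force: 0.0
```

Request:
arm_command(series=[0,-2.7,-2.1,0,0,0,-5.4,-4.1,0,0,0,-8.1,-6.2,0,0,0,-10.8,-8.3,0,0,0,-13.4,-10.3,0,0])

```text
clock: 0.93
eef_pos: [422.5, 299.4, 249.8]
tool_rot: [-3.141, -0.0, 2.734]
force: [1.4, 0.2, 0.5]
width: -0.2
gripper_force: 0.0
```

Request:
arm_command(series=[0,-2.7,-2.1,0,0,0,-5.4,-4.1,0,0,0,-8.1,-6.2,0,0,0,-10.8,-8.3,0,0,0,-13.4,-10.3,0,0])

```text
clock: 1.35
eef_pos: [504.7, 151.7, 249.8]
tool_rot: [-3.141, -0.0, 2.733]
force: [-0.1, 0.3, 0.1]
width: -0.1
gripper_force: 0.0
```

Request:
arm_command(series=[0,-2.7,-2.1,0,0,0,-5.4,-4.1,0,0,0,-8.1,-6.2,0,0,0,-10.8,-8.3,0,0,0,-13.4,-10.3,0,0])

```text
clock: 1.77
eef_pos: [586.8, 4.0, 249.7]
tool_rot: [-3.141, -0.001, 2.733]
force: [0.8, 0.6, 0.6]
width: 0.1
gripper_force: 0.0
```

Request:
arm_command(series=[0,-2.7,-2.1,0,0,0,-5.4,-4.1,0,0,0,-8.1,-6.2,0,0,0,-10.8,-8.3,0,0,0,-13.4,-10.3,0,0])

```text
clock: 2.18
eef_pos: [668.8, -143.6, 249.5]
tool_rot: [-3.141, -0.001, 2.733]
force: [0.3, -0.1, -0.4]
width: 0.2
gripper_force: 0.0
```

Request:
arm_command(series=[0,0,0,2,0,0,0,0,5,0,0,0,0,8,0,0,0,0,11,0,0,0,0,13,0])

```text
clock: 2.6
eef_pos: [666.6, -141.4, 116.4]
tool_rot: [-3.141, -0.005, 2.734]
force: [-0.5, 0.5, 0.1]
width: 0.2
gripper_force: 0.0
```

Request:
arm_command(series=[0,0,0,1.5,0,0,0,0,3,0,0,0,0,4.5,0,0,0,0,5.5,0,0,0,0,5.5,0])

```text
clock: 3.02
eef_pos: [666.6, -141.3, 62.1]
tool_rot: [-3.141, -0.005, 2.734]
force: [0.4, 0.4, -0.5]
width: -0.1
gripper_force: 0.0
```

```bash
python3 - <<'E'
from h import *
print(monitor.read_state()["eef_pos"],monitor.read_state()["force"])
a,_=viewer.get_image("scene");b,_=viewer.get_image("top")
p=proj("scene",[[670,-145,22],[495.5,-328,17]]);print(p)
cv2.imwrite("pics/b1.png",np.hstack([cv2.resize(a[260:420,220:390,::-1],None,fx=2.3,fy=2.3),cv2.resize(b[150:310,310:480,::-1],None,fx=2.3,fy=2.3)]))
E
```

```text
[ 666.55786109 -141.2823556    62.12595453] [ 0.38380108  0.40327435 -0.52152065]
[[304.82108234 335.43007918]
 [183.86238894 349.6609216 ]]
```

View pics/b1.png

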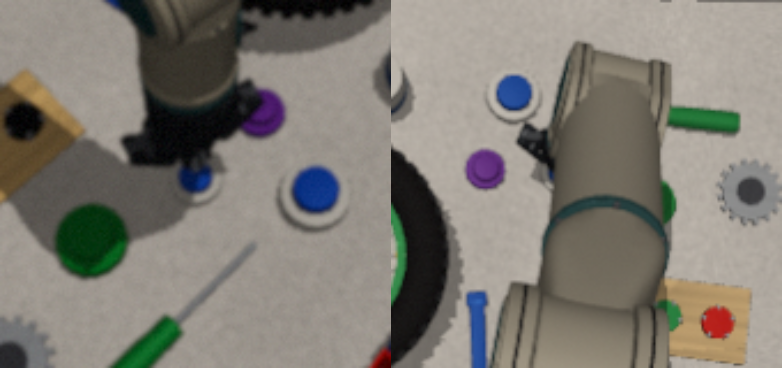

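The left crop shows the shut fingertips over the small blue bell at about (197,180), just short of its centre. The purple and green bells and the big blue one are clear. I'll correct by about 4 mm and press.

Request:
arm_command(series=[0,-0.4,-0.2,0.5,0,0,-0.4,-0.2,1,0,0,-0.4,-0.2,1.5,0,0,-0.4,-0.2,1.7,0,0,-0.4,-0.2,1.7,0])

```text
clock: 3.53
eef_pos: [670.9, -145.0, 47.3]
tool_rot: [-3.141, -0.001, 2.734]
force: [-0.2, -0.4, 0.8]
width: -0.3
gripper_force: 0.0
```

Request:
arm_command(series=[0,0,0,0.3,0,0,0,0,0.5,0,0,0,0,0.7,0,0,0,0,0.9,0,0,0,0,0.9,0])

```text
clock: 3.95
eef_pos: [671.5, -145.1, 38.9]
tool_rot: [3.141, 0.0, 2.734]
force: [-0.0, 1.0, 2.0]
width: -0.2
gripper_force: 1.2
```

Contact is at 2 N with about 2 mm of travel. I'll press on to the stop.

Request:
arm_command(series=[0,0,0,0.2,0,0,0,0,0.4,0,0,0,0,0.5,0,0,0,0,0.6,0,0,0,0,0.6,0])

```text
clock: 4.37
eef_pos: [671.6, -145.2, 34.7]
tool_rot: [3.141, 0.0, 2.734]
force: [-3.9, 1.1, 12.0]
width: 0.2
gripper_force: 6.4
```

12 N with the tip at 15.7 mm means the button is fully down. I'll hold briefly, then lift.

Request:
arm_command(series=[0,0,0,0,0,0,0,0,0,0,0,0,0,-1,0,0,0,0,-4,0,0,0,0,-7,0])

```text
clock: 4.78
eef_pos: [670.1, -144.9, 102.1]
tool_rot: [-3.141, -0.004, 2.734]
force: [1.4, 0.4, -0.2]
width: 0.0
gripper_force: 0.0
```

Request:
arm_command(series=[0,0,0,-3,0,0,0,0,-6,0,0,0,0,-8,0,0,0,0,-10,0,0,0,0,-10,0])

```text
clock: 5.2
eef_pos: [674.0, -145.9, 207.8]
tool_rot: [3.14, 0.008, 2.734]
force: [1.1, -1.1, -0.1]
width: 0.3
gripper_force: 0.0
```

```bash
cat >> h.py <<'E'
def rel(X):
    from scipy.spatial.transform import Rotation as Q
    s=monitor.read_state();R=Q.from_euler("xyz",s["tool_rot"]).as_matrix()
    print(s["clock"],s["eef_pos"].round(1),"tool shift cm",(R.T@(np.array(X)-s["eef_pos"])/10).round(2))
E
python3 - <<'E'
from h import *
rel([625.2,141.8,200])
E
```

```text
5.2 [ 674.  -145.9  207.8] tool shift cm [15.91 24.47  0.69]
```

Request:
arm_command(series=[0,1.5,2.3,0,0,0,3.2,4.9,0,0,0,4.8,7.3,0,0,0,6.4,9.8,0,0,0,8,12.2,0,0])

```text
clock: 5.62
eef_pos: [645.6, 0.0, 202.0]
tool_rot: [-3.141, -0.001, 2.734]
force: [0.2, -0.3, -0.1]
width: -0.3
gripper_force: 0.0
```

Request:
arm_command(series=[0,1.6,2.4,0,0,0,3.2,4.9,0,0,0,5.6,8.6,0,0,0,7.9,12.2,0,0,0,7.9,12.2,0,0])

```text
clock: 6.03
eef_pos: [619.3, 154.0, 201.9]
tool_rot: [3.135, -0.006, 2.746]
force: [-0.4, 2.4, -0.5]
width: 0.2
gripper_force: 0.0
```

```bash
python3 - <<'E'
from h import *
a,_=viewer.get_image("scene");b,_=viewer.get_image("top")
cv2.imwrite("pics/c1.png",np.hstack([cv2.resize(a[130:290,260:430,::-1],None,fx=2.3,fy=2.3),cv2.resize(b[180:340,200:370,::-1],None,fx=2.3,fy=2.3)]))
c,s=blob(a,(372,220),[4,150,100],[18,255,255]);print(c,s)
rel([625.2,141.8,121])
E
```

```text
[372.7027027  220.54054054] [369 218   8   6  37]
6.1333 [621.  145.8 202. ] tool shift cm [-0.56 -0.21  8.1 ]
```

View pics/c1.png

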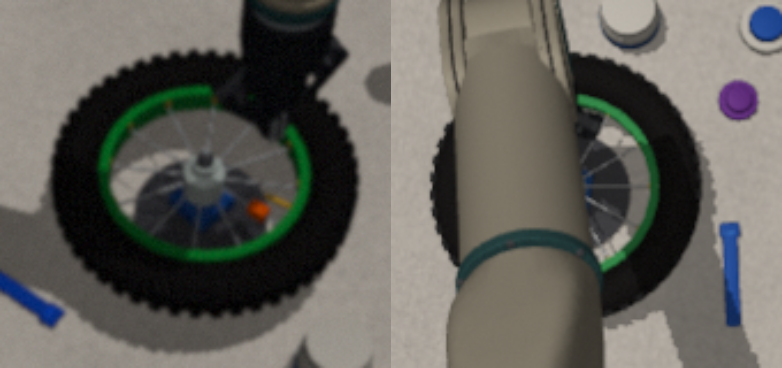

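The clip is still in place at (259,210) in the left crop, and the fingertips are above it and clear. I'll go down to about z = 120.

Request:
arm_command(series=[0,-0.4,-0.1,1,0,0,-0.6,-0.2,2.5,0,0,-0.6,-0.2,4,0,0,-0.6,-0.2,5,0,0,-0.6,-0.2,5,0])

```text
clock: 6.55
eef_pos: [625.6, 134.9, 149.8]
tool_rot: [-3.137, -0.004, 2.731]
force: [0.4, 0.6, -0.2]
width: -0.2
gripper_force: 0.0
```

Request:
arm_command(series=[0,0,0,1,0,0,0,0,2,0,0,0,0,2.7,0,0,0,0,3.1,0,0,0,0,3.1,0])

```text
clock: 6.97
eef_pos: [626.3, 137.6, 120.8]
tool_rot: [-3.141, -0.001, 2.734]
force: [-0.1, -0.1, -0.2]
width: -0.1
gripper_force: 0.0
```

```bash
python3 - <<'E'
from h import *
a,_=viewer.get_image("scene")
cv2.imwrite("pics/c2.png",cv2.resize(a[130:290,260:430,::-1],None,fx=3,fy=3))
rel([625.2,141.8,120])
E
```

```text
7.0167 [626.7 137.7 121.5] tool shift cm [0.3  0.32 0.15]
```

View pics/c2.png

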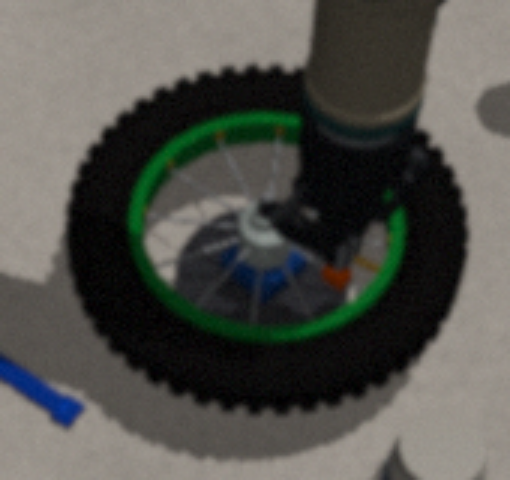

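The fingertips are right over the clip at (335,275), with nothing touching. I'll nudge 3 mm and hold a little over 2 s.

Request:
arm_command(series=[0,0.3,0.3,0,0,0,0.3,0.3,0,0,0,0.3,0.3,0,0,0,0.3,0.3,0,0,0,0.3,0.3,0,0])

```text
clock: 7.43
eef_pos: [625.6, 141.6, 122.3]
tool_rot: [3.141, 0.0, 2.734]
force: [0.3, 0.1, 0.2]
width: 0.2
gripper_force: 0.0
```

Request:
arm_command(series=[0,0,0,0,0,0,0,0,0,0,0,0,0,0,0,0,0,0,0,0,0,0,0,0,0])

```text
clock: 7.85
eef_pos: [625.4, 141.6, 122.0]
tool_rot: [3.142, -0.0, 2.734]
force: [0.6, 0.6, -0.4]
width: -0.0
gripper_force: 0.0
```

Request:
arm_command(series=[0,0,0,0,0,0,0,0,0,0,0,0,0,0,0,0,0,0,0,0,0,0,0,0,0])

```text
clock: 8.27
eef_pos: [625.4, 141.6, 122.0]
tool_rot: [3.142, -0.0, 2.734]
force: [-0.2, -0.5, 0.3]
width: -0.1
gripper_force: 0.0
```

Request:
arm_command(series=[0,0,0,0,0,0,0,0,0,0,0,0,0,0,0,0,0,0,0,0,0,0,0,0,0])

```text
clock: 8.68
eef_pos: [625.4, 141.6, 122.0]
tool_rot: [3.142, 0.0, 2.734]
force: [0.1, -0.2, -0.2]
width: 0.1
gripper_force: 0.0
```

Request:
arm_command(series=[0,0,0,0,0,0,0,0,0,0,0,0,0,0,0,0,0,0,0,0,0,0,0,0,0])

```text
clock: 9.1
eef_pos: [625.4, 141.6, 122.0]
tool_rot: [-3.142, -0.0, 2.734]
force: [0.6, -0.5, 1.1]
width: 0.2
gripper_force: 0.0
```

Request:
arm_command(series=[0,0,0,0,0,0,0,0,0,0,0,0,0,0,0,0,0,0,0,0,0,0,0,0,0])

```text
clock: 9.52
eef_pos: [625.4, 141.6, 122.0]
tool_rot: [-3.142, -0.0, 2.734]
force: [0.2, 0.2, 1.0]
width: 0.5
gripper_force: 0.0
```

Request:
arm_command(series=[0,0,0,-1,0,0,0,0,-3,0,0,0,0,-5,0,0,0,0,-7,0,0,0,0,-8,0])

```text
clock: 9.93
eef_pos: [626.8, 141.8, 205.3]
tool_rot: [3.139, 0.003, 2.734]
force: [0.8, 0.4, 0.4]
width: 0.2
gripper_force: 0.0
```

```bash
python3 - <<'E'
from h import *
rel([495.5,-328,200])
E
```

```text
9.9333 [626.8 141.8 205.3] tool shift cm [ -6.59 -48.33   0.42]
```

Request:
arm_command(series=[0,-0.4,-3,0,0,0,-0.9,-6.4,0,0,0,-1.3,-9.7,0,0,0,-1.8,-13,0,0,0,-2.2,-16.1,0,0])

```text
clock: 10.35
eef_pos: [581.0, -16.8, 202.3]
tool_rot: [-3.141, 0.0, 2.733]
force: [1.2, -0.9, -0.1]
width: -0.3
gripper_force: 0.0
```

Request:
arm_command(series=[0,-0.4,-3.2,0,0,0,-0.9,-6.4,0,0,0,-1.3,-9.7,0,0,0,-1.8,-13,0,0,0,-2.2,-16.1,0,0])

```text
clock: 10.77
eef_pos: [537.3, -173.4, 202.3]
tool_rot: [-3.141, 0.0, 2.733]
force: [-0.3, -0.3, 0.3]
width: 0.0
gripper_force: 0.0
```

Request:
arm_command(series=[0,-0.4,-3.2,0,0,0,-0.9,-6.4,0,0,0,-1.5,-11,0,0,0,-2.2,-15,0,0,0,-2.2,-16.1,0,0])

```text
clock: 11.18
eef_pos: [491.4, -335.9, 202.5]
tool_rot: [-3.136, 0.002, 2.726]
force: [0.5, -0.7, 0.3]
width: 0.2
gripper_force: 0.0
```

```bash
python3 - <<'E'
from h import *
a,_=viewer.get_image("scene")
for n,s,lo,hi in(("red",(185,351),[0,150,80],[8,255,255]),("bell",(305,338),[100,120,60],[125,255,255]),("clip",(372,220),[4,150,100],[18,255,255])):
    c,t=blob(a,s,lo,hi);print(n,c.round(1),t[2:])
rel([495.5,-328,57])
E
```

```text
red [183.7 350. ] [ 18  17 226]
bell [304.6 336.1] [ 14  13 147]
clip [372. 220.] [ 9  9 49]
11.2333 [ 490.4 -336.7  202.3] tool shift cm [-0.1   1.08 14.53]
```

The keys, bell and clip have not moved. I'll go down part-way and correct there.

Request:
arm_command(series=[0,0,0,1,0,0,0,0,3,0,0,0,0,6,0,0,0,0,8,0,0,0,0,8,0])

```text
clock: 11.65
eef_pos: [492.6, -323.7, 117.5]
tool_rot: [3.139, -0.009, 2.737]
force: [-0.4, 0.7, -0.1]
width: -0.0
gripper_force: 0.0
```

```bash
python3 - <<'E'
from h import *
rel([495.5,-328,57])
E
```

```text
11.65 [ 492.6 -323.7  117.5] tool shift cm [-0.49 -0.3   6.04]
```

Request:
arm_command(series=[0,0,0,1,0,0,0,0,2.5,0,0,0,0,4,0,0,0,0,5,0,0,0,0,5,0])

```text
clock: 12.07
eef_pos: [494.1, -326.8, 70.7]
tool_rot: [3.141, -0.002, 2.735]
force: [0.6, -0.1, -0.5]
width: -0.0
gripper_force: 0.0
```

Request:
arm_command(series=[0,0,0,0.5,0,0,0,0,1,0,0,0,0,1.3,0,0,0,0,1.3,0,0,0,0,1.3,0])

```text
clock: 12.48
eef_pos: [494.5, -328.0, 59.1]
tool_rot: [3.142, 0.0, 2.734]
force: [-1.1, 0.6, -1.2]
width: 0.0
gripper_force: 0.0
```

```bash
python3 - <<'E'
from h import *
a,_=viewer.get_image("scene")
cv2.imwrite("pics/r1.png",cv2.resize(a[270:430,110:280,::-1],None,fx=3,fy=3))
rel([495.5,-328,57])
E
```

```text
12.5333 [ 494.6 -328.1   59.3] tool shift cm [-0.08  0.05  0.23]
```

View pics/r1.png

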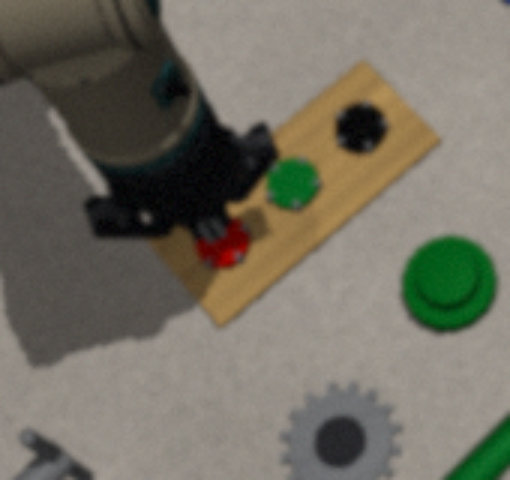

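The fingertips are over the red key at (222,243), about 1 mm off sideways and 23 mm above it. I'll lower 3 mm and hold.

Request:
arm_command(series=[0,0,0,0.3,0,0,0,0,0.3,0,0,0,0,0.3,0,0,0,0,0.3,0,0,0,0,0.3,0])

```text
clock: 12.95
eef_pos: [494.4, -328.0, 56.0]
tool_rot: [-3.142, 0.0, 2.734]
force: [-0.6, -0.1, 0.1]
width: 0.1
gripper_force: 0.0
```

Request:
arm_command(series=[0,0,0,0,0,0,0,0,0,0,0,0,0,0,0,0,0,0,0,0,0,0,0,0,0])

```text
clock: 13.37
eef_pos: [494.5, -328.0, 56.0]
tool_rot: [3.142, 0.0, 2.734]
force: [-0.3, 0.3, -0.0]
width: -0.2
gripper_force: 0.0
```

Request:
arm_command(series=[0,0,0,0,0,0,0,0,0,0,0,0,0,0,0,0,0,0,0,0,0,0,0,0,0])

```text
clock: 13.78
eef_pos: [494.4, -328.0, 56.0]
tool_rot: [3.142, -0.0, 2.734]
force: [0.1, -0.0, -0.2]
width: -0.2
gripper_force: 0.0
```

Request:
arm_command(series=[0,0,0,0,0,0,0,0,0,0,0,0,0,0,0,0,0,0,0,0,0,0,0,0,0])

```text
clock: 14.2
eef_pos: [494.4, -327.9, 56.0]
tool_rot: [3.142, -0.0, 2.734]
force: [0.2, -0.0, -0.3]
width: -0.4
gripper_force: 0.0
```

Request:
arm_command(series=[0,0,0,0,0,0,0,0,0,0,0,0,0,0,0,0,0,0,0,0,0,0,0,0,0])

```text
clock: 14.62
eef_pos: [494.4, -328.0, 56.0]
tool_rot: [3.142, 0.0, 2.734]
force: [0.9, 0.1, 0.3]
width: 0.1
gripper_force: 0.0
```

Request:
arm_command(series=[0,0,0,0,0,0,0,0,0,0,0,0,0,0,0,0,0,0,0,0,0,0,0,0,0])

```text
clock: 15.03
eef_pos: [494.4, -328.0, 56.0]
tool_rot: [3.142, -0.0, 2.734]
force: [0.2, -0.6, -0.3]
width: 0.4
gripper_force: 0.0
```

```bash
python3 - <<'E'
from h import *
rel([495.5,-328,57]); print(workorder.finish_job())
E
```

```text
15.0333 [ 494.4 -328.    56. ] tool shift cm [-0.1   0.04 -0.1 ]
the job is handed in; nothing more can be done
None
```

I pressed the small blue bell fully down and let it go, pointed at the orange clip and then the red key for over two seconds each, and handed the job in at about 15 s still pointing at the red key; no verdict came back.

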